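Take the dust filter off the fan of an open computer chassis

TASK

The grey dust-filter lid over the fan in the white computer chassis has to come off for cleaning. With a fingertip press the green snap tab behind it all the way in and, before letting the tab up, start pushing the lid away from the tab; push it on out of its guide rails until the whole fan opening is bare, and leave it lying flat on the chassis plate. Only press and push: never lift or tip the lid, and leave the brass fitting, pump, reservoir and screwdriver where they are.

Things in the scene. Friction and masses are not known exactly. Their poses are not given: they have to be found in the camera images.
- chassis: White sheet-steel computer chassis floor, fixed. Origin at bench height under the fan's centre; its flat plate, 66 mm up, spans x -120 to 120, y -160 to 210 mm. The lid slides off along the chassis's own +y. 10 mm flanges stand at both y ends, and 45 mm high corner posts at y = -160, x = +-120.
- fan_opening (a point): Centre of the round fan opening, 88 mm across, at the level of the plate; axes as the chassis. On either side of it, outside x = +-52 mm, a black guide rail 9 mm high runs from y = -74 to 30 mm, overhanging the lid's side flange.
- tab (a joint): Snap tab, a spring tongue hinged at chassis y = -130 mm: 0 up and latched, 0.11 rad pressed to its stop. At rest its two 4.5 mm hooks (33 mm either side of the middle) block the lid; above 0.07 rad they are under it and the lid can slide. It springs up when let go: by then the lid must have moved 4 mm. 2 N on the pad starts it, 7 N takes it to the stop.
- pad_top (a point): Centre of the top of the tab's green push pad, 28 mm (x) by 24 mm (y), 10 mm above the plate at rest; fully pressed it is 5 mm lower. The pad's front edge is 4 mm behind the lid's rear face, so a fingertip that holds the pad down can slide forward on it against the lid.
- lid: Grey filter lid with dark mesh, loose, 112 mm (x) by 122 mm (y) by 12 mm, 60 to 150 g. Its side flanges (outer 6 mm) are 5 mm high. Origin on its underside, right at the centre of the fan opening when seated; axes then as the chassis. It spans y -68 to 54 mm and lies directly on the plate, seated and slid off alike. Rails leave it 1.5 mm play sideways and upwards.
- lid_rear (a point): Middle of the lid's flat rear face (the one beside the tab, where it is pushed), 6 mm above the plate.
- lid_rear_left (a point): Rear corner of the lid at its -x side, 3 mm above the plate.
- lid_rear_right (a point): Rear corner of the lid at its +x side, 3 mm above the plate.
- fitting: Loose brass hose fitting, 22 mm wide, 30 mm high, standing on the chassis plate at the +x side of the lid's way. Origin at the centre of its foot.
- pump: Loose black water pump, 88 mm wide, 66 mm high, with brass ports, on the bench. Origin at the centre of its foot.
- reservoir: Loose clear reservoir cylinder with black ends, 64 mm wide, 120 mm high, upright on the bench. Origin at the centre of its foot.
- screwdriver: Loose screwdriver with a blue handle lying on the bench beyond the tab end of the chassis.
There are look-alikes about, which are no part of the job. Of the things shaped like the lid, the grey one is meant.

How it is judged:
On the way, in this order (a step that is already met when the one before it is completed fails the run):
1. the snap tab is pressed in with the lid still seated (value of joint tab above 0.07 rad and y of lid in the frame of chassis below 0.006 m), for 0.05 s.
2. the lid is pushed out of its rails and off the fan opening (y of lid_rear in the frame of chassis above 0.044 m and y of each of lid_rear_left, lid_rear_right in the frame of chassis above 0.032 m), for 0.1 s.
At the end, for the whole second after the job is handed in: Lid out of its rails (both rear corners over 32 mm forward of the fan centre), rear face clear of the fan opening (over 44 mm forward of its centre), lying still and flat on the plate (within 0.06 rad and 4 mm of plate height); tab sprung back up (below 0.03 rad) (all of step 2 and z of lid in the frame of chassis between 0.062 and 0.07 m and angle between lid's own z axis and vertical below 0.06 rad and linear speed of lid below 0.01 m/s and value of joint tab below 0.03 rad); the robot touches nothing.
It fails at once if the lid is lifted more than 12 mm off the plate or tipped by more than 0.2 rad (z of lid in the frame of chassis above 0.078 m or angle between lid's own z axis and vertical above 0.2 rad).
It fails at once if the fitting, pump, reservoir or screwdriver is moved by more than 15 mm (distance of any of fitting, pump, reservoir, screwdriver from where it was at the start of the episode above 0.015 m).
It also fails if it takes over 35 s, if anything falls off the work surface, if the arm or the gripper's body presses on something with over 40 N, if the wrist force passes 120 N, or if a joint passes its speed limit or range.

ROBOT

A 6-joint arm with a two-finger parallel gripper is mounted at the origin on the work surface. World frame = base frame: x ahead of the robot, y to its left, z up, the work surface at z = 0. Lengths are in m, angles in rad, forces in N, time in s.
With the tool pointing down it reaches from about 0.25 to 0.725 m from the base axis. Payload 4 kg.
Tool frame: the origin (TCP) lies midway between the tips of the shut fingers; the grasp point (between the pads) lies 19 mm behind it; z points along the fingers, y is the line along which they close (so a half turn about z gives the same grasp; the last joint's range is limited). The gripper opens to 85 mm and grips with 20 to 120 N. Pads are 22 mm wide; open, the fingers measure 114 mm over their backs; the gripper's body (76 mm by 85 mm) begins 54 mm behind the grasp point. The pads swing forward as they close: fully open they stand 13 mm farther back than shut.
Start: joints at [-1.336, 0.241, 0.005, 1.335, 0, 1.571], TCP at [0.116, -0.486, 0.231] pointing down, gripper open.
Joint ranges: [-2.72, 2.72], [-1.05, 1.87], [-1.09, 1.28], [-1.99, 2.15], [-1.42, 1.44], [-3.14, 3.14]. Speed limits (rad/s): [2.79, 2.79, 3.14, 3.14, 3.14, 3.14].

INTERFACE

Orientations are given as a unit quaternion [x, y, z, w].
In Python, from workcell import monitor, vision, job gives the robot as it stands.
- The arm moves only by the tool move_arm, never from a script. Its argument "moves" is a list that holds one entry, the list of rows, each a list of 5 numbers: the shift along the world's x, y, z in m, then the turn about the world's z in degrees, then the opening in per cent of the stroke, from 0 (shut) to 100 (fully open). In form: [[[x, y, z, turn, gripper], ...]]. A call has 1 to 5 rows; each row is the pose to reach, as a shift and turn from the pose commanded when the call began; what a row does not reach only later rows make up. A row lasts 1/8 s, in which the tool goes at most 62.5 mm and 10.7 degrees, less where a joint would pass 70% of its speed; a pose out of reach is approached as far as the arm can. A call with a gripper value outside its range is refused whole. The fingers move at their own pace and stop on an object; the grip force is fixed at half the most. Time passes only in rows, so rows that repeat a pose let the fingers close. It gives the time, the measured TCP pose, the force, the opening and the grip force at its end, in the units of the state.
- monitor.get_obs(): the state, without advancing time (a new reading comes with each control period).
- vision.camera(name): name is "scene" or "side" or "wrist"; returns a dict with "color" (400x640x3 uint8, red, green, blue), "camera_matrix" (3x3 intrinsics, pixels), "k1" (the pictures are not rectified: a ray, as slopes to the right and down, at radius r is drawn at 1 + k1 r^2 times it, then the intrinsics apply), "eye" and "attitude" of the camera in the world; the wrist camera has in their place "hand_eye" (4x4, takes a point from camera to tool coordinates, whose origin is the TCP and whose axes are the flange's). Camera axes: x right, y up, looking along -z (the intrinsics and any distortion apply to the point x, -y, -z); pixel columns grow to the right and rows downward; lengths in m; the calibration is good to about 2 mm. A picture is of the moment at which its call begins: read the wrist's pose just before it. There is no depth.
- job.job_done(): hands the job in; it is judged then, once.
The state is a dict: "clock": time; "joint_pos": joint angles; "joint_vel": joint speeds; "tau": joint torques, N m; "eef_pos": TCP position; "tool_rot": TCP orientation; "ft_force": force on the tool from outside, world axes, zero at the start; "ft_torque": the same for the moment, N m; "grip_width": finger opening in m; "grasp_force": force on a finger pad.
Only numpy, scipy, OpenCV 4.12 (cv2) and the standard library are available. Lean on these libraries where they do the work, as an engineer would, in place of code of your own. Each camera call takes 0.05 s, during which the arm holds its last target. There are 200 camera calls.

## Working session

There is one attempt and no reset: what is moved stays moved. The work goes in short steps, Python scripts to look and compute and a tool call to move; the robot and the scene stay as the last step left them, time stands still between calls to the robot, and variables do not carry over. Pictures are saved under pics/ and viewed, at most 10 in all, crops included, and the job is handed in when it is done.

Besides the shell and the picture viewer there is one more tool, called after "Request:" in YAML: its name, and indented under it one key for each argument. move_arm: Moves the arm, as the interface text tells. Its arguments: {"type":"object","properties":{"moves":{"type":"array","items":{"type":"array","items":{"type":"array","items":{"type":"number"}}}}},"required":["moves"]}

```bash
mkdir -p pics
cat > h.py <<'E'
import numpy as np, cv2
from workcell import monitor, vision, job
def snap(n,f):
    o=monitor.get_obs(); c=vision.camera(n); cv2.imwrite(f,c["color"][:,:,::-1]); c["o"]=o; return c
E
python3 - <<'E'
from h import *
import pickle
for n in("scene","side"):
    c=snap(n,f"pics/{n}0.png"); pickle.dump(c,open(n+".pkl","wb")); print(n,c["camera_matrix"],c["k1"],c["eye"],c["attitude"])
o=c["o"];print(o["clock"],o["eef_pos"],o["tool_rot"],o["ft_force"])
E
```

```text
scene [[363.31541772   0.         322.75910743]
 [  0.         363.31541772 196.43608924]
 [  0.           0.           1.        ]] -0.0013552838581708832 [ 1.07103673 -0.03387533  0.60876136] [0.28627684 0.26401991 0.63453919 0.66760698]
side [[375.00668744   0.         316.9411276 ]
 [  0.         375.00668744 198.05934177]
 [  0.           0.           1.        ]] -0.04204317310510114 [0.23677137 0.66727601 0.7914031 ] [-0.08210299  0.38310474  0.89824684 -0.19910418]
0.05 [ 0.11619077 -0.4857078   0.23044207] [ 9.93115608e-01  1.17134089e-01 -1.16406392e-04 -9.90051050e-04] [-0.24204053  0.44851105 -0.42615935]
```

View pics/scene0.png

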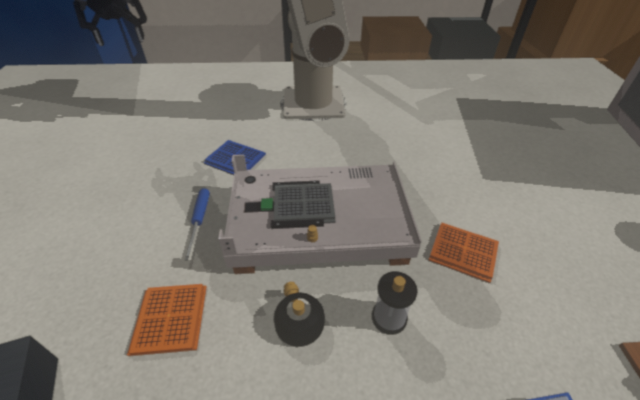

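View pics/side0.png

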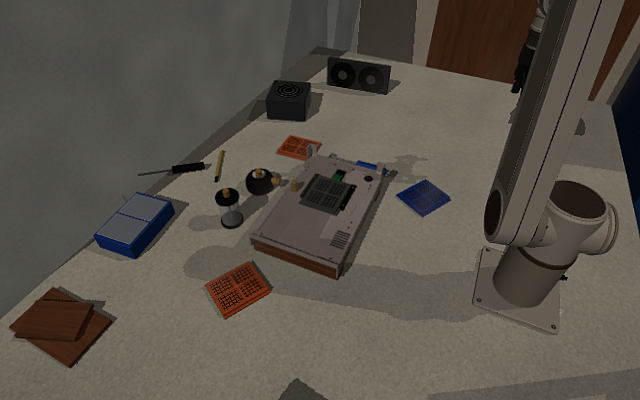

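The scene view shows the chassis with its +y roughly along image right, which is world +y. The green pad is at about (267,204), the lid at about (303,203) and the fitting at about (312,233). I'll enlarge a crop to read points more closely.

Run:
```python
from h import *
a=cv2.imread("pics/scene0.png")[145:275,215:425]
cv2.imwrite("pics/c1.png",cv2.resize(a,None,fx=3.8,fy=3.8,interpolation=cv2.INTER_CUBIC))
```

```text
(no output)
```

View pics/c1.png

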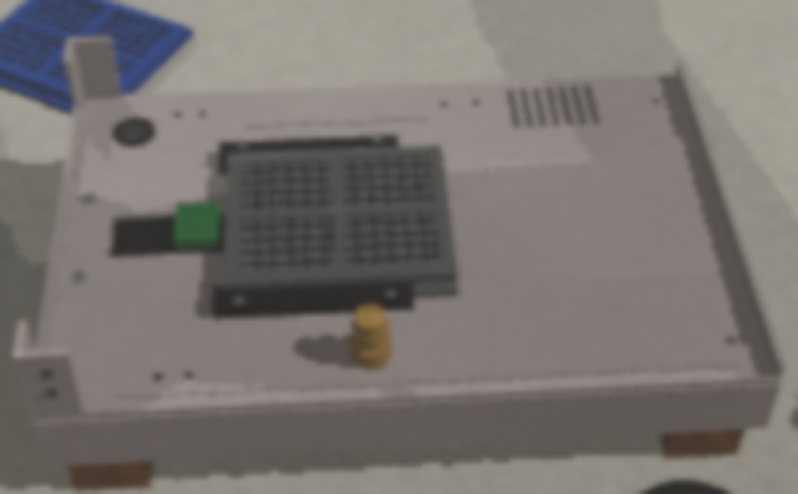

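```bash
cat >> h.py <<'E'
from scipy.spatial.transform import Rotation as R
from scipy.optimize import least_squares
def proj(P,K,k1,eye,Rm):
    p=(np.asarray(P)-eye)@Rm; s=np.c_[p[:,0]/-p[:,2],-p[:,1]/-p[:,2]]
    s=s*(1+k1*(s**2).sum(1))[:,None]; return s@np.diag([K[0,0],K[1,1]])+K[:2,2]
def chas(v,P):
    c,s=np.cos(v[2]),np.sin(v[2]); P=np.asarray(P,float)
    return np.c_[v[0]+c*P[:,0]-s*P[:,1],v[1]+s*P[:,0]+c*P[:,1],P[:,2]]
def fit(P,px,K,k1,eye,Rm,v0):
    f=lambda v:(proj(chas(v,P),K,k1,eye,Rm)-px).ravel()
    r=least_squares(f,v0,x_scale=[.1,.1,.1],loss="soft_l1"); return r.x,r.fun.reshape(-1,2)
E
python3 - <<'E'
from h import *
import pickle
c=pickle.load(open("scene.pkl","rb"))
P=np.array([[-50,54,78],[50,54,78],[50,-68,78],[-50,-68,78],[120,210,76],[-14,-96,76],[-14,-72,76]])/1e3
q=np.array([[440,147],[457,277],[220,283],[230,150],[778,378],[177,205],[219,203]])
q=q/3.8+[215,145]-.37
v,r=fit(P,q,c["camera_matrix"],c["k1"],c["eye"],R.from_quat(c["attitude"]).as_matrix(),[.45,0,0])
print(v,np.degrees(v[2]));print(r.round(1))
print(chas(v,np.array([[0,-84,76],[0,-68,72],[0,60,72]])/1e3))
E
```

```text
[ 0.53624577 -0.03189411 -0.00995211] -0.5702136849858485
[[ 0.8  0.4]
 [-0.6  0.1]
 [-0.1  0.1]
 [-0.3  0.9]
 [ 1.  -0.2]
 [-0.5 -1. ]
 [-0.  -0.8]]
[[ 0.53540981 -0.11588995  0.076     ]
 [ 0.53556904 -0.09989075  0.072     ]
 [ 0.53684289  0.02810292  0.072     ]]
```

The fit agrees to within about 1 px: chassis at (0.536, -0.032) with yaw -0.57°, and the pad at (0.535, -0.116). I'll go above the pad with the fingers shut and tool x turned along chassis y.

Request:
move_arm:
  moves:
    - [[0.042,0.037,0,7.6,0],[0.084,0.074,0,15.2,0],[0.126,0.111,0,22.8,0],[0.168,0.148,0,30.4,0],[0.21,0.185,0,38,0]]

```text
clock: 0.72
eef_pos: [0.3272, -0.2998, 0.231]
tool_rot: [0.9, 0.436, -0.0, -0.0]
ft_force: [1.9, -0.6, -0.1]
grip_width: 0.0002
grasp_force: 0.0
```

Request:
move_arm:
  moves:
    - [[0.042,0.037,0,7.6,0],[0.084,0.074,0,15.2,0],[0.126,0.111,0,22.8,0],[0.168,0.148,-0.02,30.4,0],[0.209,0.183,-0.05,38,0]]

```text
clock: 1.35
eef_pos: [0.5373, -0.1169, 0.1814]
tool_rot: [0.709, 0.705, 0.001, 0.001]
ft_force: [0.2, -0.3, -0.1]
grip_width: -0.0003
grasp_force: 0.0
```

Request:
move_arm:
  moves:
    - [[0,0,0,0,0],[0,0,0,0,0]]

```text
clock: 1.6
eef_pos: [0.5347, -0.1182, 0.1807]
tool_rot: [0.71, 0.704, -0.001, -0.001]
ft_force: [-0.3, -0.6, -0.4]
grip_width: 0.0001
grasp_force: 0.0
```

Run:
```python
from h import *
import pickle
c=snap("wrist","pics/w1.png"); pickle.dump(c,open("w1.pkl","wb")); o=c["o"]
print(o["eef_pos"],o["tool_rot"],o["ft_force"],o["joint_pos"],c["camera_matrix"],c["hand_eye"],c["k1"])
```

```text
[ 0.53467601 -0.11816864  0.18073219] [ 0.71049421  0.70370228 -0.00072559 -0.00074477] [-0.28518363 -0.55013036 -0.44056432] [-2.17284915e-01  3.61858301e-01  3.94636303e-02  1.25044001e+00
 -4.12011048e-04  1.36311712e+00] [[326.02151602   0.         318.08411776]
 [  0.         326.02151602 202.12794338]
 [  0.           0.           1.        ]] [[ 8.57578019e-06  9.47916314e-01  3.18519484e-01  8.28629345e-02]
 [ 9.99999182e-01 -4.15564336e-04  1.20979865e-03  7.88606494e-04]
 [ 1.27915321e-03  3.18519213e-01 -9.47915542e-01 -1.42238619e-01]
 [ 0.00000000e+00  0.00000000e+00  0.00000000e+00  1.00000000e+00]] -0.063944991430161
```

View pics/w1.png

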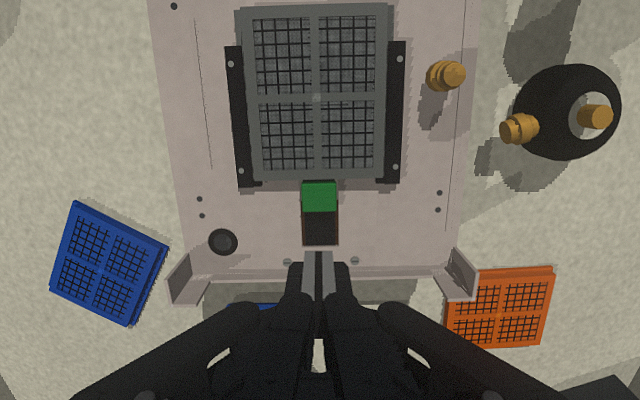

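The wrist view shows the pad top at about columns 302–337, rows 184–211. The lid's rear top edge is at about row 178 (250–377), and its front top corners are at about (241,10) and (388,4).

Run:
```python
from h import *
import pickle
c=pickle.load(open("w1.pkl","rb"));o=c["o"]
Rt=R.from_quat(o["tool_rot"]).as_matrix();H=c["hand_eye"]
Rm=Rt@H[:3,:3];eye=o["eef_pos"]+Rt@H[:3,3];K=c["camera_matrix"]
def ray(u,v,z):
    s=np.array([(u-K[0,2])/K[0,0],(v-K[1,2])/K[1,1]]);t=s.copy()
    for _ in range(20): t=s/(1+c["k1"]*(t@t))
    d=Rm@[t[0],-t[1],-1]; return (eye+d*(z-eye[2])/d[2]).round(4)
for p in [(302,211,.076),(337,211,.076),(302,184,.076),(337,184,.076),(250,178,.078),(377,178,.078),(241,10,.078),(388,4,.078)]: print(p,ray(*p))
cc=pickle.load(open("side.pkl","rb"))
```

```text
(302, 211, 0.076) [ 0.5219 -0.1257  0.076 ]
(337, 211, 0.076) [ 0.5501 -0.126   0.076 ]
(302, 184, 0.076) [ 0.5225 -0.1032  0.076 ]
(337, 184, 0.076) [ 0.5499 -0.1034  0.076 ]
(250, 178, 0.078) [ 0.4823 -0.0974  0.078 ]
(377, 178, 0.078) [ 0.5808 -0.0983  0.078 ]
(241, 10, 0.078) [0.484  0.0201 0.078 ]
(388, 4, 0.078) [0.5834 0.0228 0.078 ]
```

Request:
move_arm:
  moves:
    - [[0,0,-0.04,0,0],[0,0,-0.075,0,0],[0,0,-0.095,0,0],[0,0,-0.099,0,0],[0,0,-0.099,0,0]]

```text
clock: 2.28
eef_pos: [0.5356, -0.1193, 0.0836]
tool_rot: [0.711, 0.703, 0.0, 0.001]
ft_force: [-0.4, 0.1, -0.3]
grip_width: -0.0001
grasp_force: 0.0
```

Request:
move_arm:
  moves:
    - [[0,0,-0.002,0,0],[0,0,-0.004,0,0],[0,0,-0.006,0,0],[0,0,-0.006,0,0]]

```text
clock: 2.78
eef_pos: [0.5352, -0.1182, 0.0762]
tool_rot: [0.71, 0.704, -0.0, -0.0]
ft_force: [0.1, -0.8, 0.3]
grip_width: -0.0002
grasp_force: 0.0
```

Request:
move_arm:
  moves:
    - [[0,0,-0.002,0,0],[0,0,-0.004,0,0],[0,0,-0.004,0,0]]

```text
clock: 3.15
eef_pos: [0.5354, -0.1176, 0.0731]
tool_rot: [0.71, 0.704, 0.001, -0.0]
ft_force: [-2.7, 3.0, 7.0]
grip_width: 0.0002
grasp_force: 3.7
```

Request:
move_arm:
  moves:
    - [[0,0,-0.002,0,0],[0,0,-0.002,0,0]]

```text
clock: 3.4
eef_pos: [0.5355, -0.1174, 0.0718]
tool_rot: [0.71, 0.704, 0.001, -0.0]
ft_force: [-4.5, 3.4, 10.4]
grip_width: -0.0002
grasp_force: 5.4
```

Request:
move_arm:
  moves:
    - [[0,0,-0.001,0,0],[0,0.003,-0.001,0,0],[0,0.007,-0.001,0,0],[0,0.011,-0.001,0,0],[0,0.015,-0.001,0,0]]

```text
clock: 4.03
eef_pos: [0.5371, -0.1054, 0.0711]
tool_rot: [0.711, 0.703, -0.0, 0.003]
ft_force: [-0.6, -3.8, 5.9]
grip_width: 0.0002
grasp_force: 3.1
```

Request:
move_arm:
  moves:
    - [[0,0.004,0,0,0],[0,0.008,0,0,0],[0,0.012,0,0,0],[0,0.012,0,0,0]]

```text
clock: 4.53
eef_pos: [0.5355, -0.0912, 0.0693]
tool_rot: [0.71, 0.704, 0.0, 0.0]
ft_force: [0.3, -1.3, 0.8]
grip_width: 0.0002
grasp_force: 0.3
```

Run:
```python
from h import *
c=snap("wrist","pics/w2.png"); print(c["o"]["eef_pos"],c["o"]["ft_force"])
```

```text
[ 0.53549092 -0.09122974  0.06933758] [ 0.30686243 -1.3342504   0.77835889]
```

View pics/w2.png

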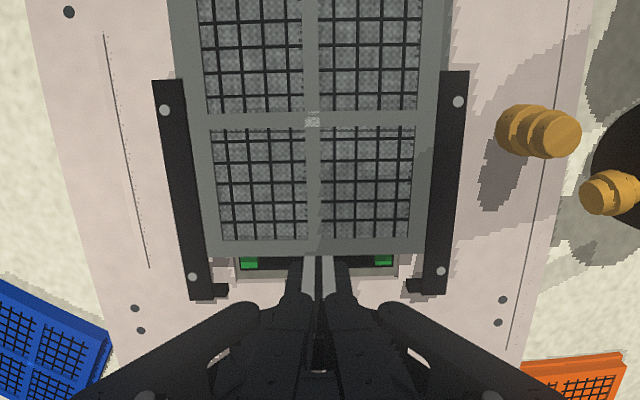

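The lid has moved about 19 mm straight along the rails, and the green hooks are visible behind it. I'll keep pushing.

Request:
move_arm:
  moves:
    - [[0,0.01,0.001,0,0],[0,0.02,0.001,0,0],[0,0.03,0.001,0,0],[0,0.04,0.001,0,0],[0.001,0.05,0.001,0,0]]

```text
clock: 5.2
eef_pos: [0.536, -0.0405, 0.0702]
tool_rot: [0.71, 0.704, -0.0, -0.0]
ft_force: [-1.7, -0.5, 0.3]
grip_width: 0.0001
grasp_force: 0.5
```

Request:
move_arm:
  moves:
    - [[0,0.01,0,0,0],[0,0.02,0,0,0],[0,0.03,0,0,0],[0,0.035,0,0,0],[0,0.035,0,0,0]]

```text
clock: 5.82
eef_pos: [0.5364, -0.0058, 0.0704]
tool_rot: [0.71, 0.704, 0.0, 0.0]
ft_force: [-0.2, -0.4, 0.2]
grip_width: -0.0001
grasp_force: 0.0
```

Run:
```python
from h import *
c=snap("wrist","pics/w3.png"); print(c["o"]["eef_pos"],c["o"]["ft_force"])
```

```text
[ 0.53642922 -0.00581337  0.07037449] [-0.1595346  -0.42329109  0.2266092 ]
```

View pics/w3.png

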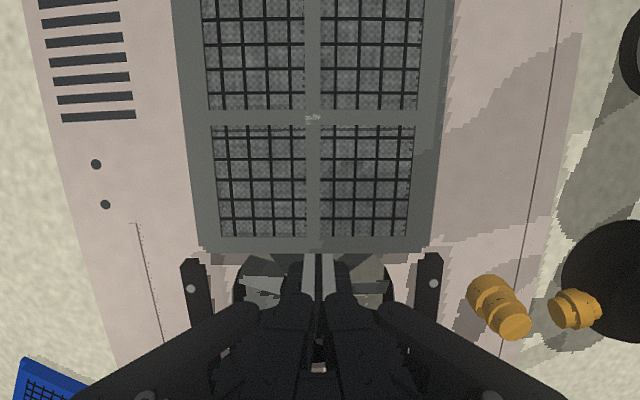

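The lid is still straight and partly out, with its rear edge at about row 250 and the rail ends at about row 257. Next is the last 23 mm, then back off and rise.

Request:
move_arm:
  moves:
    - [[0,0.008,0,0,0],[0,0.016,0,0,0],[0,0.021,0,0,0],[0,0.023,0,0,0],[0,0.023,0,0,0]]

```text
clock: 6.5
eef_pos: [0.5363, 0.0171, 0.0703]
tool_rot: [0.71, 0.704, 0.0, -0.0]
ft_force: [-0.0, 0.3, -0.2]
grip_width: -0.0001
grasp_force: 0.0
```

Request:
move_arm:
  moves:
    - [[0,-0.008,0.001,0,0],[0,-0.012,0.015,0,0],[0,-0.012,0.06,0,0],[0,-0.012,0.11,0,0],[0,-0.012,0.11,0,0]]

```text
clock: 7.12
eef_pos: [0.5398, 0.0042, 0.1862]
tool_rot: [0.711, 0.703, 0.004, 0.004]
ft_force: [0.5, -0.3, -0.4]
grip_width: 0.0001
grasp_force: 0.0
```

Request:
move_arm:
  moves:
    - [[0,-0.05,0.02,0,0],[0,-0.1,0.04,0,0],[0,-0.1,0.04,0,0]]

```text
clock: 7.5
eef_pos: [0.5369, -0.0988, 0.2219]
tool_rot: [0.712, 0.702, 0.001, 0.002]
ft_force: [0.5, 0.2, -0.4]
grip_width: -0.0
grasp_force: 0.0
```

Run:
```python
from h import *
import pickle
c=snap("wrist","pics/w4.png"); print(c["o"]["eef_pos"],c["o"]["ft_force"],c["o"]["clock"]); pickle.dump(c,open("w4.pkl","wb"))
```

```text
[ 0.53688772 -0.09877819  0.22193635] [ 0.49892892  0.24305862 -0.36912011] 7.5
```

View pics/w4.png

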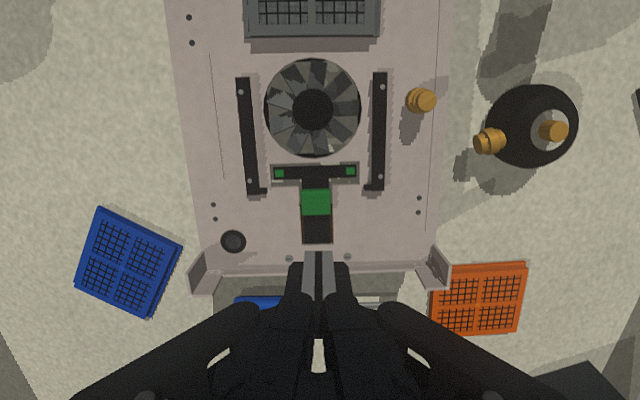

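The fan opening is fully bare: its top is at about row 58, and the lid's rear edge is at rows 40–50. The tab is up, the fitting is where it was, and the robot is clear, so I'm handing the job in.

```bash
python3 -c "
from workcell import job
print(job.job_done())"
```

```text
the job is handed in; nothing more can be done
None
```

I pressed the tab in, pushed the lid out of its rails until the fan opening was bare, and handed the job in at about 7.5 s. In the last picture the lid lay flat on the plate, with the tab up and the fitting and pump in place; the reservoir and screwdriver were not in that view. No verdict came back.

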